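# Pack the stereo microscope's accessories into their foam tray

## Task

Pack the stereo microscope's accessories into the foam-lined tray: one wide-cup eyepiece into each of the two small round pockets, the supplementary lens (with the large glass) into the big round pocket, and the camera, lens mount up, into the oblong pocket. These are optics: set each one down without dropping it, so that it stands upright and fully down in its pocket. Leave the slim eyepiece and the open clamp collar, which belong to other equipment, where they are on the bench.

Things in the scene. Friction and masses are not known exactly. Their poses are not given: they have to be found in the camera images.
- eyepiece_a_mid (a point): Wide-cup eyepiece of the stereo microscope, loose, upright on the bench (z = 0): round, 50 mm tall, steel tube 30 mm in diameter up to 22 mm, black band 40 mm up to 34 mm, black rubber eyecup 42 mm in diameter from 34 to 50 mm with a dark lens on top; about 90 g. Hold it by the eyecup. Point: on its axis, half-way up (25 mm); z up.
- eyepiece_b_mid (a point): The second wide-cup eyepiece, the same as eyepiece_a; the two are interchangeable and either may go into either small round pocket. Loose, upright on the bench. Point: on its axis, half-way up (25 mm); z up.
- aux_lens_mid (a point): Supplementary lens, loose, upright on the bench: round black barrel 56 mm in diameter, 42 mm tall, on top an aluminium ring 47 mm in diameter up to 48 mm around a large dark glass; about 190 g. Hold it by the upper half of the barrel, to keep the fingers clear of the foam. Point: on its axis, half-way up (24 mm); z up.
- camera_mid (a point): Microscope camera, loose on the bench: dark grey oblong body 66 mm long (its x), 40 mm wide (its y), 40 mm tall; on top in the middle a round aluminium lens mount 31 mm in diameter, up to 52 mm; about 160 g. Hold it across the 40 mm width, in the upper half of the body. Point: on its vertical axis, 26 mm above its underside; z up.
- slim_eyepiece_mid (a point): Slim eyepiece of another microscope, stays where it is; loose, upright on the bench: no wide eyecup, steel tube 23 mm in diameter up to 30 mm, black head 28 mm in diameter up to 52 mm. Point: on its axis, half-way up (26 mm); z up. A low glass dish (60 mm across, 14 mm tall) stands among the loose things.
- collar_mid (a point): Clamp collar of a stand, stays where it is; loose, flat on the bench: black ring 56 mm in diameter, 30 mm tall, open 26 mm hole right through, no glass; a thumb-screw 18 mm across reaches 50 mm from the axis along its x. Point: on its axis, half-way up (15 mm); z up. Other clutter nearby is at most 100 mm tall.
- nest_eye1_floor (a point): Fixed grey foam module, 100 mm square, with a small round pocket 48 mm in diameter. Four modules fill a square aluminium tray two by two, 102 mm apart, and change places from start to start (tray 214 mm square, rim 26 mm above the bench, 1 mm above the foam). Point: centre of the pocket's floor, 17 mm above the bench, 8 mm below the foam's top; x, y along the module's edges, z up.
- nest_eye2_floor (a point): The second foam module with a small round pocket 48 mm in diameter, the same as nest_eye1, in the same tray. Point: centre of the pocket's floor, 17 mm above the bench, 8 mm below the foam's top; x, y along the module's edges, z up.
- nest_lens_floor (a point): The foam module of the same tray with the big round pocket, 76 mm in diameter. Point: centre of the pocket's floor, 17 mm above the bench, 8 mm below the foam's top; x, y along the module's edges, z up.
- nest_camera_floor (a point): The foam module of the same tray with the oblong pocket, 86 mm long (its x) by 60 mm wide (its y). Point: centre of the pocket's floor, 17 mm above the bench, 8 mm below the foam's top; x, y along the module's edges, z up.
Not all that is in view belongs to the job. What is shaped like the part that bears aux_lens_mid but pink or yellow is not meant.

How it is judged (in metres and radians):
At the end, for the whole second after the job is handed in: Eyepieces one in each small round pocket (axis within 13 mm of its centre), lens in the big round (15 mm), camera in the oblong (16 mm), each on the pocket floor within 4 mm, upright within 0.12 rad, released and at rest; slim eyepiece and collar upright within 20 mm of their starts (((horizontal distance between eyepiece_a_mid and nest_eye1_floor below 0.013 m and z of eyepiece_a_mid in the frame of nest_eye1_floor between 0.021 and 0.029 m and horizontal distance between eyepiece_b_mid and nest_eye2_floor below 0.013 m and z of eyepiece_b_mid in the frame of nest_eye2_floor between 0.021 and 0.029 m) or (horizontal distance between eyepiece_a_mid and nest_eye2_floor below 0.013 m and z of eyepiece_a_mid in the frame of nest_eye2_floor between 0.021 and 0.029 m and horizontal distance between eyepiece_b_mid and nest_eye1_floor below 0.013 m and z of eyepiece_b_mid in the frame of nest_eye1_floor between 0.021 and 0.029 m)) and horizontal distance between aux_lens_mid and nest_lens_floor below 0.015 m and z of aux_lens_mid in the frame of nest_lens_floor between 0.02 and 0.028 m and horizontal distance between camera_mid and nest_camera_floor below 0.016 m and z of camera_mid in the frame of nest_camera_floor between 0.022 and 0.03 m and angle between each of eyepiece_a_mid, eyepiece_b_mid, aux_lens_mid, camera_mid, slim_eyepiece_mid, collar_mid's own z axis and vertical below 0.12 rad and linear speed of each of eyepiece_a, eyepiece_b, aux_lens, camera below 0.02 m/s and contact force between each of eyepiece_a, eyepiece_b, aux_lens, camera and the fingers below 0.1 N and distance of each of slim_eyepiece_mid, collar_mid from where it was at the start of the episode below 0.02 m); the robot touches nothing.
It fails at once if one of the four accessories is dropped (falls faster than 0.5 m/s out of the gripper) ((linear speed of eyepiece_a above 0.5 m/s and contact force between eyepiece_a and the fingers below 0.1 N) or (linear speed of eyepiece_b above 0.5 m/s and contact force between eyepiece_b and the fingers below 0.1 N) or (linear speed of aux_lens above 0.5 m/s and contact force between aux_lens and the fingers below 0.1 N) or (linear speed of camera above 0.5 m/s and contact force between camera and the fingers below 0.1 N)).
It fails at once if the slim eyepiece that stays is moved by more than 20 mm (distance of slim_eyepiece_mid from where it was at the start of the episode above 0.02 m).
It fails at once if the clamp collar that stays is moved by more than 20 mm (distance of collar_mid from where it was at the start of the episode above 0.02 m).
It also fails if it takes over 109 s, if anything falls off the work surface, if the arm or the gripper's body presses on something with over 40 N, if the wrist force passes 120 N, or if a joint passes its speed limit or range.

## Robot

A 7-joint arm with a two-finger parallel gripper is mounted at the origin on the work surface. World frame = base frame: x ahead of the robot, y to its left, z up, the work surface at z = 0. Lengths are in mm, angles in rad, forces in N, time in s.
With the tool pointing down it reaches from about 400 to 875 mm from the base axis. Payload 6.5 kg.
Tool frame: the origin (TCP) lies on the centre line of the jaws, within the pads' length; the fingertips stand 19 mm ahead of it and the grasp point (between the pads) is the TCP; z points along the fingers, y is the direction in which the jaws open and shut (so a half turn about z gives the same grasp; the last joint's range is limited). The gripper opens to 88 mm and grips with 3 to 60 N. Pads are 18 mm wide; open, the fingers measure 123 mm over their backs; the gripper's body (75 mm by 187 mm) begins 45 mm behind the grasp point.
Start: joints at [1.051, 0.536, -0.004, 1.538, 0.003, 1.067, -0.071], TCP at [284.945, -584.206, 257.716] pointing down, gripper open.
Joint ranges: [-2.7, 2.7], [-0.37, 2.16], [-1.27, 1.26], [0.24, 2.4], [-1.31, 4.45], [0.19, 1.91], [-2.76, 2.76]. Speed limits (rad/s): [2.39, 2.39, 3.14, 3.14, 3.14, 3.14, 3.14].

## Interface

Orientations are given as a unit quaternion [x, y, z, w].
In Python, from bench import * gives the robot as it stands.
- The arm moves only by the tool step_arm, never from a script. Its arguments are lists of equal length, an entry for each row: "offset": the shift along the tool's x, y, z in m, a list of three; "twist": the turn, a rotation vector about the tool's x, y, z in rad, a list of three; "claw": the opening in per cent of the stroke, from 0 (shut) to 100 (fully open). In form: {"offset": [[x, y, z], ...], "twist": [[ax, ay, az], ...], "claw": [claw, ...]}. A call has 1 to 8 rows; each row shifts and turns the commanded pose from where the row before left it, along the tool's axes as they then stand; what a row does not reach is not made up. A row lasts 1/12 s, in which the tool goes at most 41.7 mm and 7.16 degrees, less where a joint would pass 70% of its speed; a pose out of reach is approached as far as the arm can. A call is refused whole if a number of a shift passes 0.0417 or a number of a turn 0.125, either way. A call with a gripper value outside its range is refused whole. The fingers move at their own pace and stop on an object; "grip_force" is the grip in N (left out, the last holds). Time passes only in rows, so rows that do not move let the fingers close. It gives the time, the measured TCP pose, the force and the opening at its end, in the units of the state.
- sense(): the state, without advancing time (a new reading comes with each control period).
- get_image(name): name is "scene" or "top" or "wrist"; returns the picture (384x512x3 uint8, red, green, blue); there is no depth.
- camera_info(name): a dict with "mtx" (3x3 intrinsics, pixels), "dist_coeffs" ([k1, k2, p1, p2, k3] as OpenCV has them; the pictures are not rectified), "rvec" (rotation vector, rad) and "tvec" (3), from world to camera coordinates, as OpenCV has them. Camera axes: x right, y down, z forward; pixel columns grow to the right and rows downward; lengths in mm; the calibration is good to about 2 mm. A picture is of the moment at which its call begins: read the wrist's pose just before it. camera_info takes no time and is no camera call; for the wrist camera it gives the pose at the moment of the call.
- hand_in(): hands the job in, once; it reports no verdict.
The state is a dict: "time_s": time; "qpos": joint angles; "dq": joint speeds; "effort": joint torques, N m; "eef_pos": TCP position; "eef_rot": TCP orientation; "force": force on the tool from outside, world axes, zero at the start; "moment": the same for the moment, N m; "width": opening from 0.0 (shut) to 1.0 (fully open).
Only numpy, scipy, OpenCV 4.12 (cv2) and the standard library are available. Lean on these libraries where they do the work, as an engineer would, in place of code of your own. Each camera call takes 0.05 s, during which the arm holds its last target. There are 200 camera calls.

## Working session

There is one attempt and no reset: what is moved stays moved. The work goes in short steps, Python scripts to look and compute and a tool call to move; the robot and the scene stay as the last step left them, time stands still between calls to the robot, and variables do not carry over. Pictures are saved under pics/ and viewed, about 12 in all and at most 16, crops included, and the job is handed in when it is done.

Besides the shell and the picture viewer there is one more tool, called after "Call:" by a JSON object that holds its "name" and its "arguments", one argument or row to a line. step_arm: Moves the arm, as the interface text tells. Its arguments: {"type":"object","properties":{"offset":{"type":"array","items":{"type":"array","items":{"type":"number"}}},"twist":{"type":"array","items":{"type":"array","items":{"type":"number"}}},"claw":{"type":"array","items":{"type":"number"}},"grip_force":{"type":"number"}},"required":["offset","twist","claw"]}

```bash
mkdir -p pics; ls
python3 - <<'E'
from bench import *
import cv2,numpy as np
for n in("scene","top"):
    cv2.imwrite(f"pics/{n}0.png",cv2.cvtColor(get_image(n),cv2.COLOR_RGB2BGR))
    c=camera_info(n);R=cv2.Rodrigues(np.array(c["rvec"],float))[0];print(n,np.round(c["mtx"],1).tolist(),np.round(c["dist_coeffs"],3),(-R.T@np.array(c["tvec"]).ravel()).round(1))
s=sense();print(s["eef_pos"],s["eef_rot"],s["width"],s["time_s"])
E
```

```text
pics
scene [[396.8, 0.0, 249.9], [0.0, 396.8, 197.1], [0.0, 0.0, 1.0]] [-0.049  0.     0.     0.     0.   ] [1202.4 -267.4  643.2]
top [[488.0, 0.0, 253.9], [0.0, 488.0, 193.6], [0.0, 0.0, 1.0]] [-0.036  0.     0.     0.     0.   ] [ 322.6  -14.8 1356.6]
[ 284.7076744  -583.75272751  256.93192809] [ 9.74359269e-01  2.24996457e-01 -2.36966697e-04 -7.43266179e-04] 0.9967282234430567 0.1
```

View pics/scene0.png

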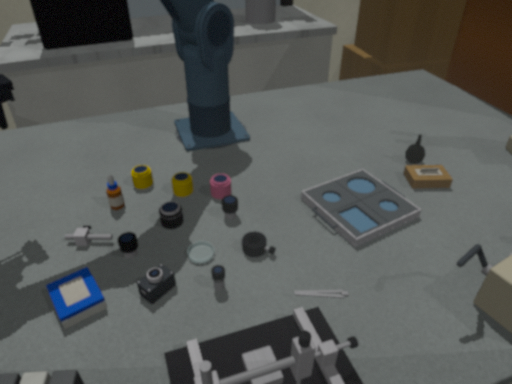

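View pics/top0.png

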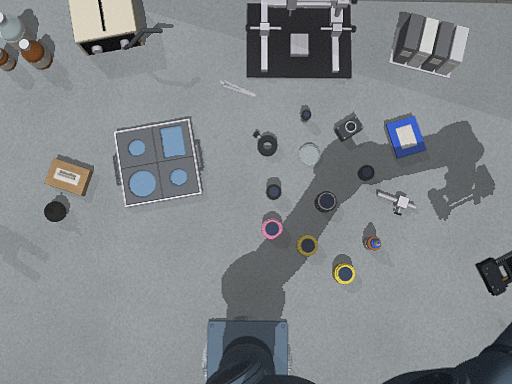

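Top view candidates: dark round things at (274,191), (366,173), (306,115); lens-like at (326,201) dark, with pink (272,229) and yellow (307,245),(344,273) decoys; ring with screw (267,145); camera (348,127); tray at about (158,162). I'll confirm these in an enlarged crop and measure them.

```bash
cat > h.py <<'E'
from bench import *
import cv2,numpy as np
from scipy.spatial.transform import Rotation as Rot
def ray(c,uv,z):
    "pixels -> world points on plane z"
    R=cv2.Rodrigues(np.array(c["rvec"],float))[0];C=-R.T@np.array(c["tvec"],float).ravel()
    u=cv2.undistortPoints(np.array(uv,float).reshape(-1,1,2),np.array(c["mtx"]),np.array(c["dist_coeffs"])).reshape(-1,2)
    d=np.c_[u,np.ones(len(u))]@R
    return C+d*((z-C[2])/d[:,2])[:,None]
def proj(c,p):
    return cv2.projectPoints(np.array(p,float).reshape(-1,1,3),np.array(c["rvec"],float),np.array(c["tvec"],float),np.array(c["mtx"]),np.array(c["dist_coeffs"]))[0].reshape(-1,2)
def grab(n,f=None):
    c=camera_info(n);im=cv2.cvtColor(get_image(n),cv2.COLOR_RGB2BGR)
    if f: cv2.imwrite(f,im)
    return c,im
E
python3 - <<'E'
from h import *
c=camera_info("top");im=cv2.imread("pics/top0.png")
cv2.imwrite("pics/crop1.png",cv2.resize(im[95:260,240:420],None,fx=4.2,fy=3.6*4.2/4.2,interpolation=cv2.INTER_CUBIC)[:600,:800])
g=cv2.cvtColor(im,cv2.COLOR_BGR2GRAY);hsv=cv2.cvtColor(im,cv2.COLOR_BGR2HSV)
m=((hsv[...,0]>95)&(hsv[...,0]<115)&(hsv[...,1]>70)&(hsv[...,2]>100)).astype(np.uint8)
for k in cv2.findContours(m,cv2.RETR_EXTERNAL,cv2.CHAIN_APPROX_NONE)[0]:
    if cv2.contourArea(k)>80:
        x=k.reshape(-1,2);w=ray(c,x,17)[:,:2];r=cv2.minAreaRect(w.astype(np.float32));print("blue",x.mean(0).round(),np.round(r[0]),np.round(r[1]),round(r[2],1),cv2.contourArea(k))
m=(g<55).astype(np.uint8);n,l,st,ce=cv2.connectedComponentsWithStats(m)
for i in range(1,n):
    if st[i][4]>40 and 240<ce[i][0]<420 and 90<ce[i][1]<290: print("dark",st[i],ce[i].round(1),ray(c,ce[i],45).round()[0])
E
```

```text
blue [280. 364.] [ -1. -88.] [55. 35.] 0.4 129.0
blue [142. 183.] [481. 294.] [70. 73.] 0.5 516.0
blue [178. 177.] [501. 194.] [44. 45.] 46.1 192.5
blue [137. 148.] [582. 313.] [43. 42.] 1.8 184.0
blue [172. 141.] [600. 213.] [84. 59.] 10.9 570.5
blue [405. 136.] [ 621. -440.] [102.  89.] 18.1 1030.0
dark [335 129  12  13  42] [339.4 135.5] [ 615. -249.   45.]
dark [258 140  19  16  44] [268.8 150.4] [572. -55.  45.]
dark [358 165  16  16 169] [365.4 172.7] [ 512. -318.   45.]
dark [267 185  14  15  65] [273.2 192.1] [458. -68.  45.]
dark [315 192  15  20  65] [319.5 204.3] [ 425. -193.   45.]
dark [320 195  14  13  89] [326.9 200.7] [ 435. -213.   45.]
dark [302 239  13  13  65] [307.4 244.8] [ 317. -160.   45.]
```

View pics/crop1.png

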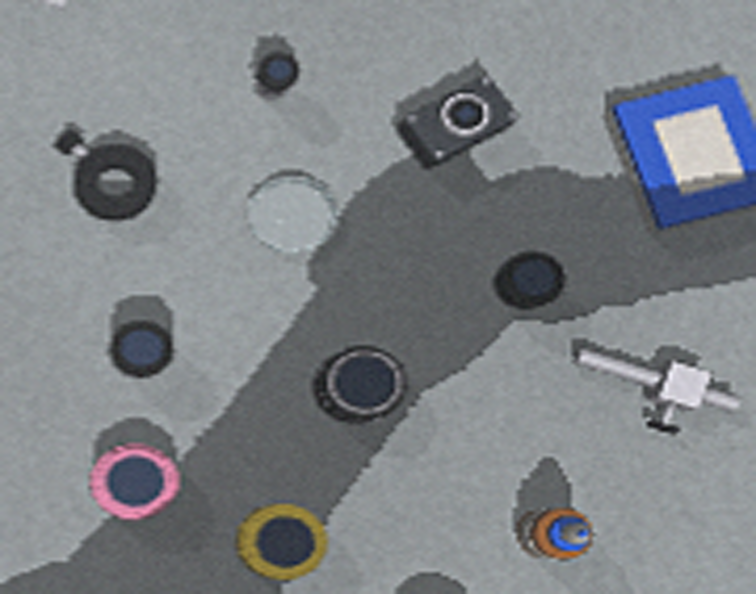

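The crop shows wide dark-lens cups at crop (141,348) and (530,279), which are eyepieces a/b. The slim one at (278,69) is clearly smaller. The lens with aluminium ring and large glass is at (363,382), black, unlike the pink and yellow decoys. The open ring with the screw is at (116,180) and the camera with its mount is at (465,114). All sizes fit the descriptions. Next I'll approach eyepiece (512,-318) at yaw 0 and look from near.

Call:
{"name": "step_arm", "arguments": {
  "offset": [
    [0,0,0],
    [0,0,0],
    [0,0,0],
    [0,0,0],
    [0.022,-0.026,0.004],
    [0.022,-0.026,0.004],
    [0.022,-0.026,0.004],
    [0.022,-0.026,0.004]
  ],
  "twist": [
    [0,0,0.1135],
    [0,0,0.1135],
    [0,0,0.1135],
    [0,0,0.1135],
    [0,0,0],
    [0,0,0],
    [0,0,0],
    [0,0,0]
  ],
  "claw": [80,80,80,80,80,80,80,80],
  "grip_force": 15
}}

```text
time_s: 0.77
eef_pos: [373.5, -478.8, 241.1]
eef_rot: [1.0, -0.0, -0.0, -0.0]
force: [-0.1, -1.2, -0.6]
width: 0.799
```

Call:
{"name": "step_arm", "arguments": {
  "offset": [
    [0.022,-0.026,0.004],
    [0.022,-0.026,0.004],
    [0.022,-0.026,0.004],
    [0.022,-0.026,0.004],
    [0.022,-0.026,0.004],
    [0.022,-0.026,0.004],
    [0,0,0],
    [0,0,0]
  ],
  "twist": [
    [0,0,0],
    [0,0,0],
    [0,0,0],
    [0,0,0],
    [0,0,0],
    [0,0,0],
    [0,0,0],
    [0,0,0]
  ],
  "claw": [80,80,80,80,80,80,80,80]
}}

```text
time_s: 1.43
eef_pos: [506.2, -321.7, 217.0]
eef_rot: [1.0, 0.002, -0.0, -0.001]
force: [0.3, -1.6, 0.5]
width: 0.801
```

Run:
```python
from h import *
s=sense();print(s["eef_pos"],Rot.from_quat(s["eef_rot"]).as_matrix().round(3).tolist(),s["width"],s["time_s"],s["force"])
c,im=grab("wrist","pics/w1.png")
R=cv2.Rodrigues(np.array(c["rvec"],float))[0];print(-R.T@np.array(c["tvec"]).ravel(),R[2])
import json;json.dump({k:np.array(v).tolist() for k,v in c.items()},open("w1.json","w"))
for n,p in dict(eb=(512,-318,50),lens=(434,-212,48),ea=(458,-68,50),cam=(615,-280,52)).items():print(n,proj(c,p).round())
```

```text
[ 506.21307564 -321.67586973  217.04465865] [[1.0, 0.005, -0.001], [0.005, -1.0, 0.001], [-0.001, -0.001, -1.0]] 0.801160608571835 1.4333 [ 0.25489859 -1.64869919  0.54311494]
[ 581.19203041 -320.69406095  344.65563364] [-2.94221768e-01  3.37259420e-04 -9.55737117e-01]
eb [[250. 170.]]
lens [[158. 236.]]
ea [[ 32. 216.]]
cam [[211.  65.]]
```

View pics/w1.png

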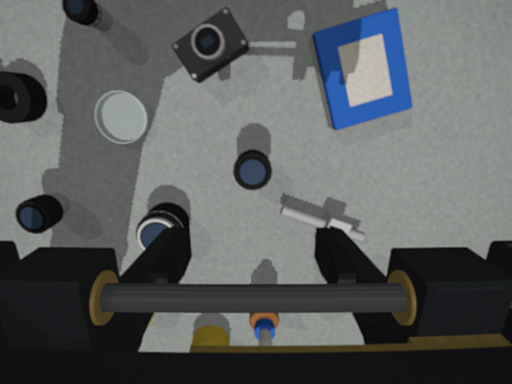

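Wrist view: eyepiece lens centre at (252,171), lens at (160,236), camera mount at (208,42) with top corners near (172,44), (226,8), (248,45), (198,81). I'll refine these with masks.

Run:
```python
from h import *
import json
c=json.load(open("w1.json"));im=cv2.imread("pics/w1.png");g=cv2.cvtColor(im,cv2.COLOR_BGR2GRAY)
hsv=cv2.cvtColor(im,cv2.COLOR_BGR2HSV)
m=((hsv[...,0]>95)&(hsv[...,0]<125)&(hsv[...,1]>60)&(hsv[...,2]<140)).astype(np.uint8)
n,l,st,ce=cv2.connectedComponentsWithStats(m)
for i in range(1,n):
    if st[i][4]>80: print("glass",st[i],ce[i].round(1),ray(c,ce[i],50).round(1)[0])
x=ray(c,[(172,44),(226,8),(248,45),(198,81)],40);print(x.round(),x.mean(0).round(1))
d=np.diff(np.r_[x,x[:1]],axis=0);print(np.linalg.norm(d,axis=1).round(),np.degrees(np.arctan2(d[:,1],d[:,0])).round(1))
print("mount",ray(c,(208,42),52))
ct=camera_info("top");print("top cam mount",ray(ct,(350.7,126.7),52))
```

```text
glass [ 67   0  17  15 214] [75.2  6.1] [ 668.8 -154.5   50. ]
glass [ 312    9   77  121 1806] [334.6  48.6] [ 631.1 -397.9   50. ]
glass [200  34  15  15 129] [206.9  41. ] [ 636.9 -277.    50. ]
glass [239 159  27  27 571] [252.  171.6] [ 510.7 -320.1   50. ]
glass [ 19 206  26  24 465] [ 30.9 217.6] [455.7 -66.2  50. ]
glass [141 223  27  26 369] [151.4 233.2] [ 438.1 -205.5   50. ]
glass [254 319  21  20 176] [264.1 324.8] [ 310.  -336.3   50. ]
[[ 636. -241.   40.]
 [ 668. -295.   40.]
 [ 635. -316.   40.]
 [ 602. -265.   40.]] [ 635.3 -279.1   40. ]
[62. 39. 60. 42.] [ -59.5 -147.3  123.6   34.9]
mount [[ 635.67702399 -278.30604998   52.        ]]
top cam mount [[ 638.01191098 -278.56781316   52.        ]]
```

Call:
{"name": "step_arm", "arguments": {
  "offset": [
    [0.0045,-0.002,0.02],
    [0,0,0.035],
    [0,0,0.035],
    [0,0,0.035],
    [0,0,0.03],
    [0,0,0.015],
    [0,0,0.005],
    [0,0,0]
  ],
  "twist": [
    [0,0,0],
    [0,0,0],
    [0,0,0],
    [0,0,0],
    [0,0,0],
    [0,0,0],
    [0,0,0],
    [0,0,0]
  ],
  "claw": [80,80,80,80,80,80,80,80]
}}

```text
time_s: 2.15
eef_pos: [507.7, -323.5, 41.6]
eef_rot: [1.0, -0.001, -0.001, -0.0]
force: [0.4, 0.1, 0.4]
width: 0.801
```

Call:
{"name": "step_arm", "arguments": {
  "offset": [
    [0,0,0],
    [0,0,0],
    [0,0,0],
    [0,0,0],
    [0,0,0],
    [0,0,0]
  ],
  "twist": [
    [0,0,0],
    [0,0,0],
    [0,0,0],
    [0,0,0],
    [0,0,0],
    [0,0,0]
  ],
  "claw": [35,35,35,35,35,35],
  "grip_force": 15
}}

```text
time_s: 2.65
eef_pos: [510.2, -322.3, 43.6]
eef_rot: [1.0, 0.0, 0.001, 0.0]
force: [0.0, 1.6, 4.8]
width: 0.469
```

Call:
{"name": "step_arm", "arguments": {
  "offset": [
    [0,0,-0.01],
    [0,0,-0.02],
    [0,0,-0.035],
    [0,0,-0.035],
    [0.0045,-0.025,-0.015],
    [0.0045,-0.035,0],
    [0.0045,-0.035,0],
    [0.0045,-0.035,0]
  ],
  "twist": [
    [0,0,0],
    [0,0,0],
    [0,0,0],
    [0,0,0],
    [0,0,0],
    [0,0,0],
    [0,0,0],
    [0,0,0]
  ],
  "claw": [20,20,20,20,20,20,20,20]
}}

```text
time_s: 3.32
eef_pos: [527.4, -191.2, 158.7]
eef_rot: [1.0, -0.001, 0.0, 0.0]
force: [1.1, 1.6, -0.3]
width: 0.464
```

Call:
{"name": "step_arm", "arguments": {
  "offset": [
    [0.0045,-0.035,0],
    [0.0045,-0.035,0],
    [0.0045,-0.035,0],
    [0.0045,-0.035,0],
    [0.0045,-0.035,0],
    [0.0045,-0.035,0],
    [0.0045,-0.035,0],
    [0.0045,-0.035,0]
  ],
  "twist": [
    [0,0,0],
    [0,0,0],
    [0,0,0],
    [0,0,0],
    [0,0,0],
    [0,0,0],
    [0,0,0],
    [0,0,0]
  ],
  "claw": [20,20,20,20,20,20,20,20]
}}

```text
time_s: 3.98
eef_pos: [563.4, 89.2, 158.3]
eef_rot: [1.0, -0.0, 0.0, 0.0]
force: [0.3, 0.0, -0.3]
width: 0.471
```

Call:
{"name": "step_arm", "arguments": {
  "offset": [
    [0.0045,-0.035,0],
    [0.0045,-0.035,0],
    [0.0045,-0.035,0],
    [0.0045,-0.035,0],
    [0.0045,-0.025,0],
    [0,-0.015,0],
    [0,0,0],
    [0,0,0]
  ],
  "twist": [
    [0,0,0],
    [0,0,0],
    [0,0,0],
    [0,0,0],
    [0,0,0],
    [0,0,0],
    [0,0,0],
    [0,0,0]
  ],
  "claw": [20,20,20,20,20,20,20,20]
}}

```text
time_s: 4.65
eef_pos: [585.7, 267.0, 157.6]
eef_rot: [1.0, 0.0, -0.0, 0.001]
force: [0.6, -0.7, 0.0]
width: 0.469
```

Run:
```python
from h import *
s=sense();print(s["eef_pos"],s["width"],s["time_s"],s["force"])
c,im=grab("wrist","pics/w2.png")
import json;json.dump({k:np.array(v).tolist() for k,v in c.items()},open("w2.json","w"))
hsv=cv2.cvtColor(im,cv2.COLOR_BGR2HSV)
m=((hsv[...,0]>95)&(hsv[...,0]<115)&(hsv[...,1]>70)&(hsv[...,2]>100)).astype(np.uint8)
for k in cv2.findContours(m,cv2.RETR_EXTERNAL,cv2.CHAIN_APPROX_NONE)[0]:
    if cv2.contourArea(k)>80:
        x=k.reshape(-1,2);w=ray(c,x,17)[:,:2];r=cv2.minAreaRect(w.astype(np.float32));print("blue",x.mean(0).round(),np.round(r[0],1),np.round(r[1]),round(r[2],1))
```

```text
[585.71826751 266.96181082 157.60132859] 0.4688655757191534 4.65 [ 0.62304929 -0.68931878  0.01778954]
blue [254. 272.] [483.  266.2] [23. 57.] 3.1
blue [252. 244.] [520.  267.9] [10. 41.] 4.4
```

View pics/w2.png

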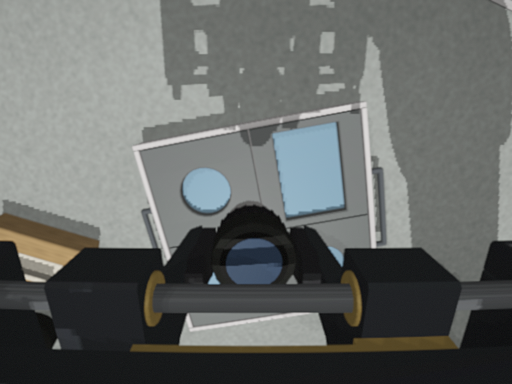

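The wrist view shows the eyepiece held upright, a small pocket at (207,190) and the oblong at (310,170), both in shadow. I'll measure those with a shadow-tolerant mask.

Run:
```python
from h import *
import json
c=json.load(open("w2.json"));im=cv2.imread("pics/w2.png")
hsv=cv2.cvtColor(im,cv2.COLOR_BGR2HSV);print(hsv[190,207],hsv[170,310])
m=((hsv[...,0]>90)&(hsv[...,0]<120)&(hsv[...,1]>60)&(hsv[...,2]>90)).astype(np.uint8)
for k in cv2.findContours(m,cv2.RETR_EXTERNAL,cv2.CHAIN_APPROX_NONE)[0]:
    if cv2.contourArea(k)>200:
        x=k.reshape(-1,2);w=ray(c,x,17)[:,:2];r=cv2.minAreaRect(w.astype(np.float32));print("blue",x.mean(0).round(),np.round(r[0],1),np.round(r[1]),round(r[2],1))
cor=ray(c,[(135,148),(365,104),(190,330)],26);print(cor.round(),)
```

```text
[101  61 197] [101  64 194]
blue [253. 273.] [482.4 265.8] [25. 59.] 4.0
blue [252. 244.] [520.  267.9] [10. 43.] 4.5
blue [206. 190.] [576.9 313.8] [46. 44.] 89.9
blue [309. 169.] [596.4 212.4] [85. 60.] 10.4
[[621. 375.  26.]
 [660. 169.  26.]
 [414. 339.  26.]]
```

Call:
{"name": "step_arm", "arguments": {
  "offset": [
    [-0.004,-0.023,0],
    [-0.004,-0.023,0.01],
    [0,0,0.03],
    [0,0,0.03],
    [0,0,0.015],
    [0,0,0.008],
    [0,0,0],
    [0,0,0]
  ],
  "twist": [
    [0,0,0],
    [0,0,0],
    [0,0,0],
    [0,0,0],
    [0,0,0],
    [0,0,0],
    [0,0,0],
    [0,0,0]
  ],
  "claw": [20,20,20,20,20,20,20,20]
}}

```text
time_s: 5.37
eef_pos: [579.1, 312.7, 65.6]
eef_rot: [1.0, -0.001, 0.0, 0.0]
force: [0.1, -1.0, -1.1]
width: 0.472
```

Call:
{"name": "step_arm", "arguments": {
  "offset": [
    [0,0,0.002],
    [0,0,0.002],
    [0,0,0.001],
    [0,0,0]
  ],
  "twist": [
    [0,0,0],
    [0,0,0],
    [0,0,0],
    [0,0,0]
  ],
  "claw": [20,20,20,20]
}}

```text
time_s: 5.7
eef_pos: [578.8, 314.0, 60.7]
eef_rot: [1.0, -0.0, 0.001, -0.0]
force: [-0.5, -0.3, 2.1]
width: 0.467
```

Call:
{"name": "step_arm", "arguments": {
  "offset": [
    [0,0,0.001],
    [0,0,0],
    [0,0,0],
    [0,0,0],
    [0,0,0],
    [0,0,0]
  ],
  "twist": [
    [0,0,0],
    [0,0,0],
    [0,0,0],
    [0,0,0],
    [0,0,0],
    [0,0,0]
  ],
  "claw": [20,20,49,53,62,66]
}}

```text
time_s: 6.2
eef_pos: [577.9, 313.6, 58.5]
eef_rot: [1.0, -0.0, -0.0, 0.0]
force: [-0.1, 0.2, -1.0]
width: 0.645
```

Call:
{"name": "step_arm", "arguments": {
  "offset": [
    [0,0,-0.01],
    [0,0,-0.035],
    [0,0,-0.035],
    [0,0,-0.035],
    [-0.024,0.025,0],
    [-0.024,0.03,0],
    [-0.024,0.03,0],
    [-0.024,0.03,0]
  ],
  "twist": [
    [0,0,0],
    [0,0,0],
    [0,0,0],
    [0,0,0],
    [0,0,0],
    [0,0,0],
    [0,0,0],
    [0,0,0]
  ],
  "claw": [66,66,66,66,80,80,80,80]
}}

```text
time_s: 6.87
eef_pos: [481.0, 197.6, 174.4]
eef_rot: [1.0, 0.0, 0.0, -0.0]
force: [0.2, -0.3, 0.3]
width: 0.804
```

Call:
{"name": "step_arm", "arguments": {
  "offset": [
    [-0.009,0.04,0],
    [-0.008,0.04,0],
    [-0.008,0.04,0],
    [0,0.04,0],
    [0,0.04,0],
    [0,0.04,0],
    [0,0.025,0],
    [0,0,0]
  ],
  "twist": [
    [0,0,0],
    [0,0,0],
    [0,0,0],
    [0,0,0],
    [0,0,0],
    [0,0,0],
    [0,0,0],
    [0,0,0]
  ],
  "claw": [80,80,80,80,80,80,80,80]
}}

```text
time_s: 7.53
eef_pos: [456.6, -72.4, 174.5]
eef_rot: [1.0, -0.004, 0.0, 0.001]
force: [-0.4, 0.2, 0.4]
width: 0.8
```

Run:
```python
from h import *
s=sense();print(s["eef_pos"],s["width"],s["time_s"],s["force"])
c,im=grab("wrist","pics/w3.png")
hsv=cv2.cvtColor(im,cv2.COLOR_BGR2HSV)
m=((hsv[...,0]>95)&(hsv[...,0]<125)&(hsv[...,1]>60)&(hsv[...,2]<140)).astype(np.uint8)
n,l,st,ce=cv2.connectedComponentsWithStats(m)
for i in range(1,n):
    if st[i][4]>80: print("glass",st[i],ce[i].round(1),ray(c,ce[i],50).round(1)[0])
ct,it=grab("top","pics/t3.png");print(proj(ct,(579,313,67)))
cv2.imwrite("pics/t3c.png",np.hstack([cv2.resize(it[110:215,105:215],(440,420),interpolation=cv2.INTER_CUBIC),cv2.resize(im,(512,384))[:, :360][:, :].copy() if 0 else cv2.resize(im[:, :],(360,420))]))
```

```text
[456.63859983 -72.42724275 174.49066406] 0.8002636347484247 7.5333 [-0.37436318  0.16958801  0.43696346]
glass [231 173  32  31 767] [246.2 187.7] [456.3 -66.1  50. ]
glass [ 377  192   39   37 1107] [395.9 209.7] [ 433.  -208.9   50. ]
glass [227 265  34  19 525] [243.9 275.3] [363.  -62.3  50. ]
glass [318 312  31  15 348] [332.5 318.4] [ 307.  -157.7   50. ]
[[131.99844669 145.12957279]]
```

View pics/t3c.png

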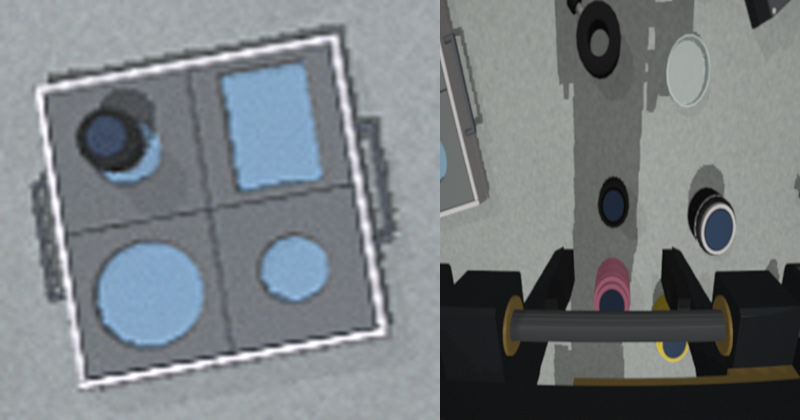

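The top crop shows the first eyepiece standing in the upper-left small pocket (lens at crop (108,134), 1.5 px from the prediction). The wrist part shows eyepiece (246,188) and lens (396,210). Descending on the second eyepiece.

Call:
{"name": "step_arm", "arguments": {
  "offset": [
    [0,0,0.02],
    [0,0,0.035],
    [0,0,0.035],
    [0,0,0.025],
    [0,0,0.012],
    [0,0,0.005],
    [0,0,0],
    [0,0,0]
  ],
  "twist": [
    [0,0,0],
    [0,0,0],
    [0,0,0],
    [0,0,0],
    [0,0,0],
    [0,0,0],
    [0,0,0],
    [0,0,0]
  ],
  "claw": [80,80,80,80,80,80,80,80]
}}

```text
time_s: 8.3
eef_pos: [457.6, -65.3, 42.3]
eef_rot: [1.0, 0.001, 0.0, -0.0]
force: [-0.2, 1.0, -0.0]
width: 0.795
```

Call:
{"name": "step_arm", "arguments": {
  "offset": [
    [0,0,0],
    [0,0,0],
    [0,0,0],
    [0,0,0],
    [0,0,-0.01],
    [0,0,-0.03],
    [0,0,-0.035],
    [0,0,-0.035]
  ],
  "twist": [
    [0,0,0],
    [0,0,0],
    [0,0,0],
    [0,0,0],
    [0,0,0],
    [0,0,0],
    [0,0,0],
    [0,0,0]
  ],
  "claw": [20,20,20,20,20,20,20,20]
}}

```text
time_s: 8.97
eef_pos: [456.1, -66.3, 153.3]
eef_rot: [1.0, -0.0, -0.001, -0.0]
force: [1.3, -0.1, -0.4]
width: 0.472
```

Call:
{"name": "step_arm", "arguments": {
  "offset": [
    [0.005,-0.02,-0.005],
    [0.007,-0.04,0],
    [0.007,-0.04,0],
    [0.007,-0.04,0],
    [0.007,-0.04,0],
    [0.0055,-0.04,0],
    [0.003,-0.03,0],
    [0,-0.01,0]
  ],
  "twist": [
    [0,0,0],
    [0,0,0],
    [0,0,0],
    [0,0,0],
    [0,0,0],
    [0,0,0],
    [0,0,0],
    [0,0,0]
  ],
  "claw": [20,20,20,20,20,20,20,20]
}}

```text
time_s: 9.63
eef_pos: [498.3, 200.0, 157.7]
eef_rot: [1.0, 0.003, 0.001, -0.002]
force: [-0.4, 1.0, -1.4]
width: 0.469
```

Call:
{"name": "step_arm", "arguments": {
  "offset": [
    [0,0,0],
    [0,0,0.03],
    [0,0,0.035],
    [0,0,0.02],
    [0,0,0.006],
    [0,0,0],
    [0,0,0]
  ],
  "twist": [
    [0,0,0],
    [0,0,0],
    [0,0,0],
    [0,0,0],
    [0,0,0],
    [0,0,0],
    [0,0,0]
  ],
  "claw": [20,20,20,20,20,20,20]
}}

```text
time_s: 10.22
eef_pos: [499.2, 192.4, 66.5]
eef_rot: [1.0, -0.001, 0.0, 0.0]
force: [-0.1, 0.3, -0.2]
width: 0.471
```

Call:
{"name": "step_arm", "arguments": {
  "offset": [
    [0,0,0.003],
    [0,0,0.002],
    [0,0,0.001],
    [0,0,0.001],
    [0,0,0],
    [0,0,0]
  ],
  "twist": [
    [0,0,0],
    [0,0,0],
    [0,0,0],
    [0,0,0],
    [0,0,0],
    [0,0,0]
  ],
  "claw": [20,20,20,20,20,20]
}}

```text
time_s: 10.72
eef_pos: [500.5, 193.0, 61.5]
eef_rot: [1.0, -0.001, 0.002, -0.0]
force: [-3.0, -5.4, 20.2]
width: 0.471
```

Call:
{"name": "step_arm", "arguments": {
  "offset": [
    [0,0,0],
    [0,0,0],
    [0,0,0],
    [0,0,0],
    [0,0,-0.01],
    [0,0,-0.035],
    [0,0,-0.035],
    [0,0,-0.035]
  ],
  "twist": [
    [0,0,0],
    [0,0,0],
    [0,0,0],
    [0,0,0],
    [0,0,0],
    [0,0,0],
    [0,0,0],
    [0,0,0]
  ],
  "claw": [49,53,62,66,66,66,66,66]
}}

```text
time_s: 11.38
eef_pos: [498.0, 193.6, 175.3]
eef_rot: [1.0, 0.0, -0.001, 0.0]
force: [2.0, 0.3, -0.1]
width: 0.662
```

Call:
{"name": "step_arm", "arguments": {
  "offset": [
    [-0.005,0.03,0],
    [-0.006,0.04,0],
    [-0.006,0.04,0],
    [-0.006,0.04,0],
    [-0.006,0.04,0],
    [-0.006,0.04,0],
    [-0.006,0.04,0],
    [-0.006,0.04,0]
  ],
  "twist": [
    [0,0,0],
    [0,0,0],
    [0,0,0],
    [0,0,0],
    [0,0,0],
    [0,0,0],
    [0,0,0],
    [0,0,0]
  ],
  "claw": [92,92,92,92,92,92,92,92]
}}

```text
time_s: 12.05
eef_pos: [450.9, -117.9, 174.5]
eef_rot: [1.0, 0.0, 0.0, -0.0]
force: [0.6, -0.5, 1.0]
width: 0.92
```

Call:
{"name": "step_arm", "arguments": {
  "offset": [
    [-0.006,0.035,0],
    [-0.006,0.03,0],
    [-0.006,0.02,0],
    [0,0.009,0],
    [0,0,0],
    [0,0,0],
    [0,0,0]
  ],
  "twist": [
    [0,0,0],
    [0,0,0],
    [0,0,0],
    [0,0,0],
    [0,0,0],
    [0,0,0],
    [0,0,0]
  ],
  "claw": [92,92,92,92,92,92,92]
}}

```text
time_s: 12.63
eef_pos: [434.2, -208.3, 173.8]
eef_rot: [1.0, 0.001, 0.0, -0.0]
force: [0.1, 0.7, 0.1]
width: 0.921
```

Run:
```python
from h import *
s=sense();print(s["eef_pos"],s["width"],s["time_s"],s["force"])
c,im=grab("wrist","pics/w4.png")
hsv=cv2.cvtColor(im,cv2.COLOR_BGR2HSV)
m=((hsv[...,0]>95)&(hsv[...,0]<125)&(hsv[...,1]>60)&(hsv[...,2]<140)).astype(np.uint8)
n,l,st,ce=cv2.connectedComponentsWithStats(m)
for i in range(1,n):
    if st[i][4]>80: print("glass",st[i],ce[i].round(1),ray(c,ce[i],48).round(1)[0])
ct,it=grab("top","pics/t4.png");print(proj(ct,(498,194,67)))
cv2.imwrite("pics/t4c.png",np.hstack([cv2.resize(it[110:215,105:215],(440,420),interpolation=cv2.INTER_CUBIC),cv2.resize(im,(360,420))]))
```

```text
[ 434.21452637 -208.29659027  173.7687132 ] 0.9211832590091354 12.6333 [0.05411862 0.71382972 0.06948437]
glass [466   0  15  55 447] [472.9  26.6] [ 572.  -387.9   48. ]
glass [ 236  170   41   39 1268] [255.8 188.8] [ 432.3 -210.4   48. ]
glass [ 97 245  30  30 590] [109.9 257.7] [358.6 -62.4  48. ]
[[175.41722255 175.33659443]]
```

View pics/t4c.png

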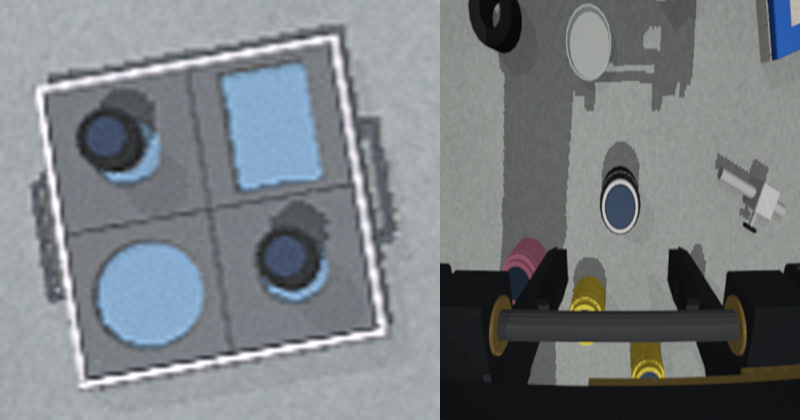

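Second eyepiece: its placing force rose to 20 N about 3 mm early, and in the top crop it sits about 6 mm to the upper right, so I'll check that from near when I'm over the tray. The lens is centred at (256,189), in line. Picking up the lens.

Call:
{"name": "step_arm", "arguments": {
  "offset": [
    [0,0,0.02],
    [0,0,0.035],
    [0,0,0.035],
    [0,0,0.025],
    [0,0,0.012],
    [0,0,0.005],
    [0,0,0],
    [0,0,0]
  ],
  "twist": [
    [0,0,0],
    [0,0,0],
    [0,0,0],
    [0,0,0],
    [0,0,0],
    [0,0,0],
    [0,0,0],
    [0,0,0]
  ],
  "claw": [92,92,92,92,92,92,92,92]
}}

```text
time_s: 13.4
eef_pos: [434.1, -209.8, 42.2]
eef_rot: [1.0, 0.0, 0.0, 0.0]
force: [0.3, -0.1, -0.8]
width: 0.917
```

Call:
{"name": "step_arm", "arguments": {
  "offset": [
    [0,0,0],
    [0,0,0],
    [0,0,0],
    [0,0,0],
    [0,0,-0.01],
    [0,0,-0.03],
    [0,0,-0.04],
    [0,0,-0.04]
  ],
  "twist": [
    [0,0,0],
    [0,0,0],
    [0,0,0],
    [0,0,0],
    [0,0,0],
    [0,0,0],
    [0,0,0],
    [0,0,0]
  ],
  "claw": [30,30,30,30,30,30,30,30],
  "grip_force": 25
}}

```text
time_s: 14.07
eef_pos: [432.2, -209.8, 163.1]
eef_rot: [1.0, -0.0, -0.001, -0.0]
force: [2.0, -0.9, -2.3]
width: 0.627
```

Call:
{"name": "step_arm", "arguments": {
  "offset": [
    [0.001,-0.02,0],
    [0.001,-0.035,0],
    [0.001,-0.04,0],
    [0.001,-0.04,0],
    [0.001,-0.04,0],
    [0.001,-0.04,0],
    [0,-0.04,0],
    [0,-0.04,0]
  ],
  "twist": [
    [0,0,0],
    [0,0,0],
    [0,0,0],
    [0,0,0],
    [0,0,0],
    [0,0,0],
    [0,0,0],
    [0,0,0]
  ],
  "claw": [30,30,30,30,30,30,30,30]
}}

```text
time_s: 14.73
eef_pos: [438.9, 86.5, 162.4]
eef_rot: [1.0, -0.0, 0.0, 0.0]
force: [0.7, 0.2, -2.8]
width: 0.625
```

Call:
{"name": "step_arm", "arguments": {
  "offset": [
    [0,-0.04,0],
    [0,-0.035,0],
    [0,-0.03,0],
    [0,-0.01,0],
    [0,0,0],
    [0,0,0],
    [0,0,0]
  ],
  "twist": [
    [0,0,0],
    [0,0,0],
    [0,0,0],
    [0,0,0],
    [0,0,0],
    [0,0,0],
    [0,0,0]
  ],
  "claw": [30,30,30,30,30,30,30]
}}

```text
time_s: 15.32
eef_pos: [439.5, 197.7, 161.7]
eef_rot: [1.0, -0.001, -0.0, 0.001]
force: [0.1, 0.6, -1.9]
width: 0.632
```

Run:
```python
from h import *
s=sense();print(s["eef_pos"],s["width"],s["time_s"],s["force"])
c,im=grab("wrist","pics/w5.png")
hsv=cv2.cvtColor(im,cv2.COLOR_BGR2HSV)
m=((hsv[...,0]>90)&(hsv[...,0]<125)&(hsv[...,1]>55)).astype(np.uint8)
n,l,st,ce=cv2.connectedComponentsWithStats(m)
for i in range(1,n):
    if st[i][4]>80: print("blueish",st[i],ce[i].round(1),ray(c,ce[i],67).round(1)[0],ray(c,ce[i],17).round(1)[0])
for p in ((498,194),(579,313)): print([proj(c,(*p,z)).round(0).tolist() for z in (17,25,67)])
cs,sc=grab("scene","pics/s5.png")
cv2.imwrite("pics/w5c.png",np.vstack([im[:330],cv2.resize(sc[155:260,290:440],None,fx=3.4,fy=2.5,interpolation=cv2.INTER_CUBIC)[:262,:512] if 0 else cv2.resize(sc[160:250,295:425],(512,265),interpolation=cv2.INTER_CUBIC)]))
```

```text
[439.48174862 197.6951757  161.73360866] 0.6318099608900145 15.3167 [ 0.1212948   0.64494519 -1.88011076]
blueish [ 63   0  40  30 985] [83.  12.5] [577.1 317.6  67. ] [591.2 344.4  17. ]
blueish [101   0  43  56 921] [128.1  31.8] [563.6 286.5  67. ] [574.7 306.3  17. ]
blueish [ 198    0   79   61 3794] [237.2  26.5] [566.  208.9  67. ] [577.6 211.2  17. ]
blueish [ 112  102   78   79 4786] [150.3 141.2] [485.9 278.   67. ] [479.4 295.8  17. ]
blueish [ 240  104   38   38 1114] [258.6 122.3] [499.8 193.7  67. ] [496.5 192.6  17. ]
blueish [ 213  231   80   54 3547] [252.5 260.1] [381.  198.5  67. ] [351.  198.5  17. ]
[[[257.0, 121.0]], [[257.0, 121.0]], [[258.0, 125.0]]]
[[[120.0, 27.0]], [[116.0, 24.0]], [[89.0, 9.0]]]
```

View pics/w5c.png

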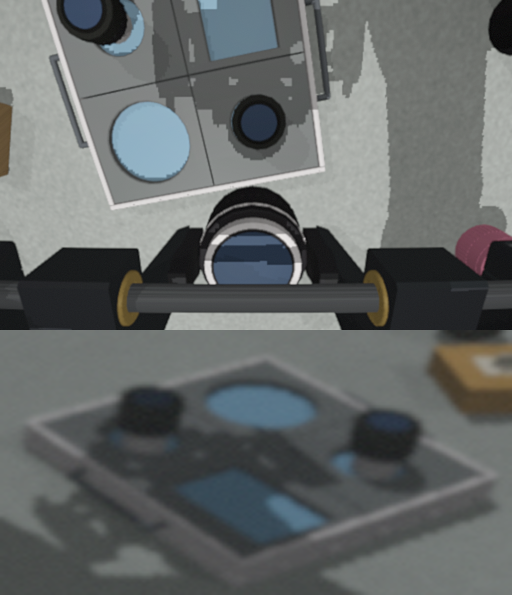

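Wrist view: second eyepiece's top at (259,122) against the prediction (258,125), so it is well centred. In the scene crop both eyepieces stand. I'll compare their heights using the scene camera.

Run:
```python
from h import *
c=camera_info("scene");im=cv2.imread("pics/s5.png")
for p in ((499.5,194),(580,313.5)):
    print("expect top",proj(c,(*p,67)).round(1),"bottom of cup",proj(c,(*p,51)).round(1),"rim L/R z67",[proj(c,(p[0]+21*a,p[1]+21*b,67)).round(1)[0].tolist() for a,b in((1,0),(-1,0))], "mm/px", np.linalg.norm(proj(c,(*p,67))-proj(c,(*p,57)))/10)
a=cv2.resize(im[160:250,300:360],(400,600),interpolation=cv2.INTER_CUBIC);b=cv2.resize(im[170:260,355:415],(400,600),interpolation=cv2.INTER_CUBIC)
o=np.clip(np.hstack([a,b]).astype(float)*1.6,0,255).astype(np.uint8)
for (x0,y0,off,p) in ((300,160,0,(499.5,194)),(355,170,400,(580,313.5))):
    for z in(17,39,51,67):
        for r in (0,):
            u=proj(c,(*p,z))[0];cv2.circle(o,(int((u[0]+.5-x0)*6.667+off),int((u[1]+.5-y0)*6.667)),4,(0,0,255),-1)
        rr=15 if z<39 else (20 if z<51 else 21)
        t=np.linspace(0,2*np.pi,25);q=proj(c,np.c_[p[0]+rr*np.cos(t),p[1]+rr*np.sin(t),np.full(25,z)])
        cv2.polylines(o,[(((q+.5-(x0,y0))*6.667+(off,0))).astype(int)],True,(0,255,0),1)
cv2.imwrite("pics/s5c.png",o)
```

```text
expect top [[333.8 182.6]] bottom of cup [[333.  187.7]] rim L/R z67 [[337.9, 187.2], [329.8, 178.1]] mm/px 0.3263473301936526
expect top [[392.8 191. ]] bottom of cup [[391.5 196.2]] rim L/R z67 [[398.0, 195.9], [387.8, 186.3]] mm/px 0.33716343124252146
```

View pics/s5c.png

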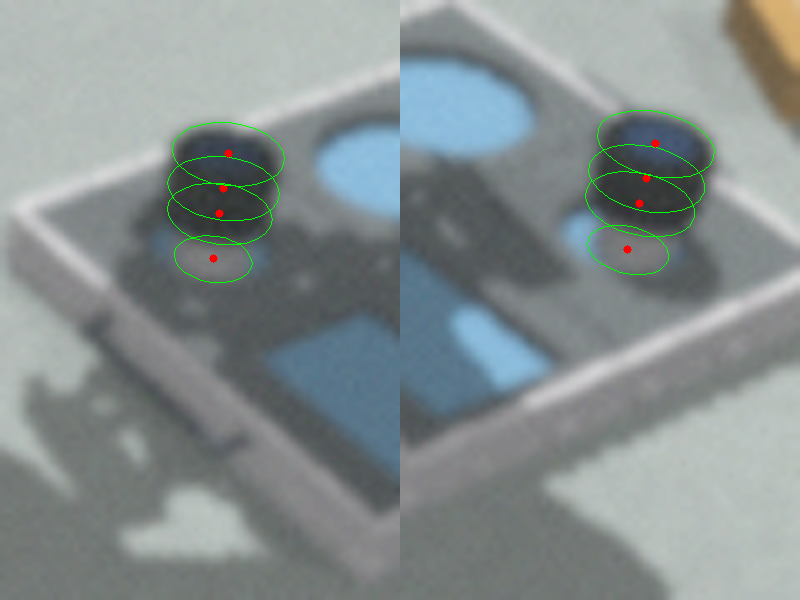

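Both eyepieces match the predicted outlines: upright, tube within the pocket, not standing high. Now placing the lens.

Call:
{"name": "step_arm", "arguments": {
  "offset": [
    [0.01,-0.025,0],
    [0.014,-0.035,0],
    [0.012,-0.025,0],
    [0.005,-0.01,0.02],
    [0,0,0.035],
    [0,0,0.025],
    [0,0,0.015],
    [0,0,0]
  ],
  "twist": [
    [0,0,0],
    [0,0,0],
    [0,0,0],
    [0,0,0],
    [0,0,0],
    [0,0,0],
    [0,0,0],
    [0,0,0]
  ],
  "claw": [30,30,30,30,30,30,30,30]
}}

```text
time_s: 16.08
eef_pos: [478.8, 291.8, 63.4]
eef_rot: [1.0, -0.001, -0.003, 0.002]
force: [-0.1, -1.0, -2.2]
width: 0.627
```

Call:
{"name": "step_arm", "arguments": {
  "offset": [
    [0,0,0.002],
    [0,0,0.002],
    [0,0,0.001],
    [0,0,0],
    [0,0,0]
  ],
  "twist": [
    [0,0,0],
    [0,0,0],
    [0,0,0],
    [0,0,0],
    [0,0,0]
  ],
  "claw": [30,30,30,30,30]
}}

```text
time_s: 16.5
eef_pos: [481.1, 295.0, 62.5]
eef_rot: [1.0, -0.0, 0.001, -0.0]
force: [0.6, 0.3, -2.3]
width: 0.633
```

Call:
{"name": "step_arm", "arguments": {
  "offset": [
    [0,0,0.001],
    [0,0,0.001],
    [0,0,0.001],
    [0,0,0],
    [0,0,0]
  ],
  "twist": [
    [0,0,0],
    [0,0,0],
    [0,0,0],
    [0,0,0],
    [0,0,0]
  ],
  "claw": [30,30,30,30,30]
}}

```text
time_s: 16.92
eef_pos: [480.7, 294.9, 59.4]
eef_rot: [1.0, -0.0, 0.0, -0.0]
force: [-1.9, -0.9, 6.4]
width: 0.631
```

Call:
{"name": "step_arm", "arguments": {
  "offset": [
    [0,0,0],
    [0,0,0],
    [0,0,0],
    [0,0,0],
    [0,0,-0.01],
    [0,0,-0.035],
    [0,0,-0.035],
    [0,0,-0.035]
  ],
  "twist": [
    [0,0,0],
    [0,0,0],
    [0,0,0],
    [0,0,0],
    [0,0,0],
    [0,0,0],
    [0,0,0],
    [0,0,0]
  ],
  "claw": [66,70,80,84,84,84,84,84]
}}

```text
time_s: 17.58
eef_pos: [480.2, 294.5, 175.5]
eef_rot: [1.0, -0.0, -0.0, 0.0]
force: [0.2, 0.7, -0.0]
width: 0.84
```

Call:
{"name": "step_arm", "arguments": {
  "offset": [
    [0.005,0.02,0],
    [0.01,0.035,0],
    [0.01,0.04,0],
    [0.01,0.04,0],
    [0.01,0.04,0],
    [0.01,0.04,0],
    [0.01,0.04,0],
    [0.01,0.04,0]
  ],
  "twist": [
    [0,0,0],
    [0,0,0],
    [0,0,0],
    [0,0,0],
    [0,0,0],
    [0,0,0],
    [0,0,0],
    [0,0,0]
  ],
  "claw": [80,80,80,80,80,80,80,80]
}}

```text
time_s: 18.25
eef_pos: [555.8, -2.2, 174.6]
eef_rot: [1.0, -0.0, 0.0, -0.0]
force: [1.0, -0.2, 0.1]
width: 0.799
```

Call:
{"name": "step_arm", "arguments": {
  "offset": [
    [0.01,0.04,0],
    [0.01,0.04,0],
    [0.01,0.04,0],
    [0.01,0.04,0],
    [0.01,0.04,0],
    [0.01,0.038,0],
    [0.01,0.025,0],
    [0.01,0.015,0]
  ],
  "twist": [
    [0,0,0],
    [0,0,0],
    [0,0,0],
    [0,0,0],
    [0,0,0],
    [0,0,0],
    [0,0,0],
    [0,0,0]
  ],
  "claw": [80,80,80,80,80,80,80,80]
}}

```text
time_s: 18.92
eef_pos: [634.6, -283.7, 174.5]
eef_rot: [1.0, -0.003, -0.0, 0.001]
force: [0.6, 0.0, 0.3]
width: 0.798
```

Call:
{"name": "step_arm", "arguments": {
  "offset": [
    [0,0,0],
    [0,0,0],
    [0,0,0],
    [0,0,0],
    [0,0,0],
    [0,0,0],
    [0,0,0],
    [0,0,0]
  ],
  "twist": [
    [0,0,0.124],
    [0,0,0.124],
    [0,0,0.124],
    [0,0,0.124],
    [0,0,0.124],
    [0,0,0.124],
    [0,0,0.124],
    [0,0,0.124]
  ],
  "claw": [80,80,80,80,80,80,80,80]
}}

```text
time_s: 19.58
eef_pos: [635.5, -278.1, 174.4]
eef_rot: [0.878, -0.479, 0.0, -0.0]
force: [0.4, -0.1, -0.7]
width: 0.801
```

Call:
{"name": "step_arm", "arguments": {
  "offset": [
    [0,0,0],
    [0,0,0],
    [0,0,0]
  ],
  "twist": [
    [0,0,0],
    [0,0,0],
    [0,0,0]
  ],
  "claw": [80,80,80]
}}

```text
time_s: 19.83
eef_pos: [635.5, -278.1, 174.0]
eef_rot: [0.88, -0.474, 0.0, -0.0]
force: [-0.4, 0.8, 0.3]
width: 0.803
```

Run:
```python
from h import *
s=sense();print(s["eef_pos"],Rot.from_quat(s["eef_rot"]).as_matrix().round(3).tolist(),s["qpos"],s["time_s"])
c,im=grab("wrist","pics/w6.png")
import json;json.dump({k:np.array(v).tolist() for k,v in c.items()},open("w6.json","w"))
hsv=cv2.cvtColor(im,cv2.COLOR_BGR2HSV)
m=((hsv[...,0]>95)&(hsv[...,0]<125)&(hsv[...,1]>60)&(hsv[...,2]<140)).astype(np.uint8)
n,l,st,ce=cv2.connectedComponentsWithStats(m)
for i in range(1,n):
    if st[i][4]>80: print("glass",st[i],ce[i].round(1),ray(c,ce[i],52).round(1)[0])
ct,it=grab("top","pics/t6.png");print(proj(ct,(480,295,65)))
cv2.imwrite("pics/t6c.png",np.hstack([cv2.resize(it[110:215,105:215],(288,275),interpolation=cv2.INTER_CUBIC),cv2.copyMakeBorder(im,0,0,0,0,0)[:275]]))
```

```text
[ 635.52512086 -278.14545093  174.03632349] [[0.55, -0.835, 0.0], [-0.835, -0.55, 0.0], [0.0, -0.0, -1.0]] [ 0.15635599  0.71499015  0.30104202  1.48718186 -0.23723735  0.97523974
 -2.03783487] 19.8333
glass [301   0 102 116 318] [331.9  68.2] [ 637.1 -399.2   52. ]
glass [245 183  11  13 123] [250.3 188.7] [ 636.3 -276.4   52. ]
[[137.63977913 181.82719924]]
```

View pics/t6c.png

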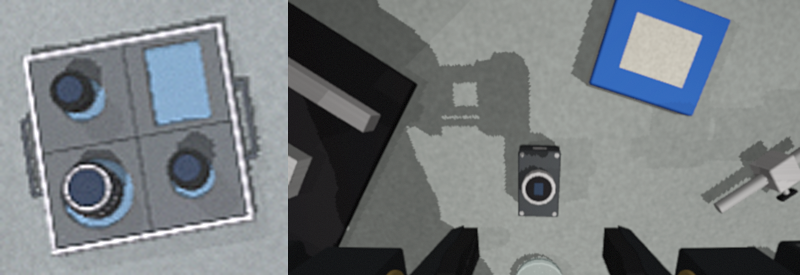

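The lens stands in the big pocket (crop (88,188), 1 px from prediction), and the camera is aligned with the tool at (250,189). Before descending I'll check that the black stand's bars clear the gripper body.

Run:
```python
from h import *
import json
ct=camera_info("top");c=json.load(open("w6.json"))
print("plate corner",ray(ct,(351,77),0).round(),ray(c,(128,85),0).round())
for z in (20,60,100):print(z,"bar end wrist(80,125)",ray(c,(80,125),z).round(),"top bar end (340,72)",ray(ct,(340,72),z).round())
tc=np.array([636,-277]);tx=np.array([.55,-.835]);ty=np.array([-.835,-.55])
for a in(-1,1):
  for b in (-1,1):print("body corner",(tc+a*37.5*tx+b*93.5*ty).round())
x=ray(c,[(231,146),(273,146),(231,216),(273,216)],40);print(x.round(1).tolist(),x.mean(0))
```

```text
plate corner [[ 796. -292.    0.]] [[ 791. -287.    0.]]
20 bar end wrist(80,125) [[ 807. -231.   20.]] top bar end (340,72) [[ 804. -257.   20.]]
60 bar end wrist(80,125) [[ 788. -246.   60.]] top bar end (340,72) [[ 789. -250.   60.]]
100 bar end wrist(80,125) [[ 770. -262.  100.]] top bar end (340,72) [[ 775. -242.  100.]]
body corner [ 693. -194.]
body corner [ 537. -297.]
body corner [ 735. -257.]
body corner [ 579. -360.]
[[671.6, -297.8, 40.0], [639.4, -319.0, 40.0], [634.9, -239.3, 40.0], [600.3, -262.1, 40.0]] [ 636.54753368 -279.56995968   40.        ]
```

Call:
{"name": "step_arm", "arguments": {
  "offset": [
    [0,0,0.02],
    [0,0,0.035],
    [0,0,0.035],
    [0,0,0.025],
    [0,0,0.012],
    [0,0,0.006],
    [0,0,0],
    [0,0,0]
  ],
  "twist": [
    [0,0,0],
    [0,0,0],
    [0,0,0],
    [0,0,0],
    [0,0,0],
    [0,0,0],
    [0,0,0],
    [0,0,0]
  ],
  "claw": [80,80,80,80,80,80,80,80]
}}

```text
time_s: 20.6
eef_pos: [636.4, -278.9, 42.1]
eef_rot: [0.88, -0.476, 0.001, -0.0]
force: [-0.6, 0.0, 0.0]
width: 0.798
```

Call:
{"name": "step_arm", "arguments": {
  "offset": [
    [0,0,0],
    [0,0,0],
    [0,0,0],
    [0,0,0],
    [0,0,0],
    [0,0,-0.01],
    [0,0,-0.03],
    [0,0,-0.04]
  ],
  "twist": [
    [0,0,0],
    [0,0,0],
    [0,0,0],
    [0,0,0],
    [0,0,0],
    [0,0,0],
    [0,0,0],
    [0,0,0]
  ],
  "claw": [20,20,20,20,20,20,20,20],
  "grip_force": 25
}}

```text
time_s: 21.27
eef_pos: [632.7, -277.0, 118.5]
eef_rot: [0.879, -0.476, -0.004, 0.001]
force: [0.8, 0.7, -1.4]
width: 0.449
```

Call:
{"name": "step_arm", "arguments": {
  "offset": [
    [0,0,-0.025],
    [0,0,-0.02],
    [0,0,0],
    [0,0,0],
    [0,0,0],
    [0,0,0],
    [0,0,0],
    [0,0,0]
  ],
  "twist": [
    [0,0,-0.124],
    [0,0,-0.124],
    [0,0,-0.124],
    [0,0,-0.124],
    [0,0,-0.124],
    [0,0,-0.124],
    [0,0,-0.124],
    [0,0,-0.124]
  ],
  "claw": [20,20,20,20,20,20,20,20]
}}

```text
time_s: 21.93
eef_pos: [634.9, -278.5, 166.1]
eef_rot: [1.0, 0.003, -0.0, 0.0]
force: [0.4, 0.3, -1.7]
width: 0.449
```

Call:
{"name": "step_arm", "arguments": {
  "offset": [
    [0,0,0],
    [0,-0.02,0],
    [-0.003,-0.035,0],
    [-0.003,-0.04,0],
    [-0.003,-0.04,0],
    [-0.003,-0.04,0],
    [-0.003,-0.04,0],
    [-0.003,-0.04,0]
  ],
  "twist": [
    [0,0,0],
    [0,0,0],
    [0,0,0],
    [0,0,0],
    [0,0,0],
    [0,0,0],
    [0,0,0],
    [0,0,0]
  ],
  "claw": [20,20,20,20,20,20,20,20]
}}

```text
time_s: 22.6
eef_pos: [616.9, -21.7, 166.1]
eef_rot: [1.0, -0.002, -0.0, 0.0]
force: [0.7, 0.0, -1.8]
width: 0.453
```

Call:
{"name": "step_arm", "arguments": {
  "offset": [
    [-0.003,-0.04,0],
    [-0.003,-0.04,0],
    [-0.003,-0.04,0],
    [-0.003,-0.04,0],
    [-0.003,-0.035,0],
    [-0.003,-0.026,0],
    [0,-0.015,0],
    [0,0,0]
  ],
  "twist": [
    [0,0,0],
    [0,0,0],
    [0,0,0],
    [0,0,0],
    [0,0,0],
    [0,0,0],
    [0,0,-0.0935],
    [0,0,-0.0935]
  ],
  "claw": [20,20,20,20,20,20,20,20]
}}

```text
time_s: 23.27
eef_pos: [598.2, 218.7, 166.0]
eef_rot: [0.995, 0.097, -0.0, -0.001]
force: [0.4, 0.6, -2.1]
width: 0.453
```

Call:
{"name": "step_arm", "arguments": {
  "offset": [
    [0,0,0],
    [0,0,0],
    [0,0,0]
  ],
  "twist": [
    [0,0,0],
    [0,0,0],
    [0,0,0]
  ],
  "claw": [20,20,20]
}}

```text
time_s: 23.52
eef_pos: [599.8, 211.3, 165.7]
eef_rot: [0.996, 0.09, -0.0, 0.0]
force: [0.5, 0.5, -1.2]
width: 0.451
```

Run:
```python
from h import *
s=sense();print(s["eef_pos"],Rot.from_quat(s["eef_rot"]).as_matrix().round(3).tolist(),s["width"],s["time_s"])
c,im=grab("wrist","pics/w7.png")
for p in ((598.5,213,17),):print(proj(c,p))
u=np.radians(10.7);X=np.array([np.cos(u),np.sin(u)]);Y=np.array([-X[1],X[0]])
q=proj(c,[[*(np.array([598.5,213])+a*43*X+b*30*Y),25] for a,b in((1,1),(1,-1),(-1,-1),(-1,1))]).round().astype(int)
cv2.polylines(im,[q],True,(0,0,255),1);cv2.imwrite("pics/w7c.png",im)
```

```text
[599.77621265 211.30235169 165.74632781] [[0.984, 0.18, -0.0], [0.18, -0.984, -0.001], [-0.0, 0.001, -1.0]] 0.45057068271221684 23.5167
[[251.48264194 181.34885047]]
```

View pics/w7c.png

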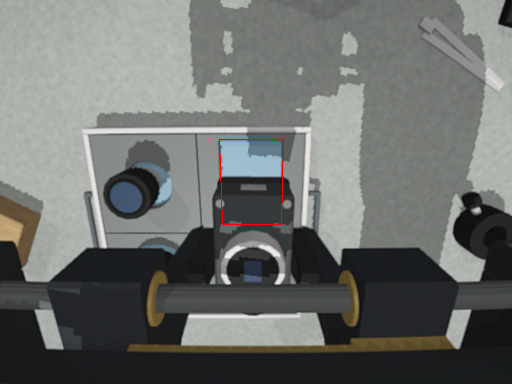

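The overlay of the pocket (219–283, 139–225) agrees with the picture, and the camera is parallel to it. Lowering.

Call:
{"name": "step_arm", "arguments": {
  "offset": [
    [-0.001,0,0.02],
    [0,0,0.03],
    [0,0,0.03],
    [0,0,0.015],
    [0,0,0.005],
    [0,0,0.003],
    [0,0,0],
    [0,0,0]
  ],
  "twist": [
    [0,0,0],
    [0,0,0],
    [0,0,0],
    [0,0,0],
    [0,0,0],
    [0,0,0],
    [0,0,0],
    [0,0,0]
  ],
  "claw": [20,20,20,20,20,20,20,20]
}}

```text
time_s: 24.23
eef_pos: [599.7, 212.6, 64.0]
eef_rot: [0.996, 0.093, 0.001, -0.0]
force: [-0.4, 0.1, -1.4]
width: 0.45
```

Call:
{"name": "step_arm", "arguments": {
  "offset": [
    [0,0,0.002],
    [0,0,0.001],
    [0,0,0.001],
    [0,0,0.001],
    [0,0,0],
    [0,0,0]
  ],
  "twist": [
    [0,0,0],
    [0,0,0],
    [0,0,0],
    [0,0,0],
    [0,0,0],
    [0,0,0]
  ],
  "claw": [20,20,20,20,20,20]
}}

```text
time_s: 24.73
eef_pos: [598.8, 212.6, 58.4]
eef_rot: [0.996, 0.093, 0.0, -0.0]
force: [-1.8, -1.1, 3.8]
width: 0.45
```

Contact at the expected height. Releasing, rising and backing off towards the robot for a clear final view.

Call:
{"name": "step_arm", "arguments": {
  "offset": [
    [0,0,0],
    [0,0,0],
    [0,0,0],
    [0,0,0],
    [0,0,-0.01],
    [0,0,-0.03],
    [0,0,-0.035],
    [0,0,-0.035]
  ],
  "twist": [
    [0,0,0],
    [0,0,0],
    [0,0,0],
    [0,0,0],
    [0,0,0],
    [0,0,0],
    [0,0,0],
    [0,0,0]
  ],
  "claw": [48,52,60,64,64,64,64,64]
}}

```text
time_s: 25.4
eef_pos: [598.1, 212.4, 169.1]
eef_rot: [0.996, 0.093, -0.001, 0.0]
force: [0.3, 0.3, -0.5]
width: 0.64
```

Call:
{"name": "step_arm", "arguments": {
  "offset": [
    [-0.03,-0.005,-0.02],
    [-0.035,-0.005,-0.02],
    [-0.035,-0.008,-0.01],
    [-0.03,-0.008,0],
    [-0.02,-0.005,0],
    [0,0,0],
    [0,0,0],
    [0,0,0]
  ],
  "twist": [
    [0,0,0],
    [0,0,0],
    [0,0,0],
    [0,0,0],
    [0,0,0],
    [0,0,0],
    [0,0,0],
    [0,0,0]
  ],
  "claw": [64,64,64,64,64,64,64,64]
}}

```text
time_s: 26.07
eef_pos: [446.5, 215.2, 218.4]
eef_rot: [0.996, 0.093, 0.001, -0.0]
force: [0.2, 1.1, -0.8]
width: 0.642
```

Run:
```python
from h import *
s=sense();print(s["eef_pos"],s["width"],s["time_s"])
u=np.radians(10.7);X=np.array([np.cos(u),np.sin(u)]);Y=np.array([-X[1],X[0]])
T=np.linspace(0,2*np.pi,33)
circ=lambda p,r,z:np.c_[p[0]+r*np.cos(T),p[1]+r*np.sin(T),np.full(33,z)]
o=[]
for n,(x0,x1,y0,y1),sz in (("wrist",(0,512,0,300),(512,300)),("scene",(290,430,155,255),(420,300))):
    c,im=grab(n,f"pics/f_{n}.png")
    L=[circ((499.5,194),21,67),circ((580,313.5),21,67),circ((480,295),23.5,65),circ((598.5,213),15.5,69),
       np.array([[*(np.array([598.5,213])+a*33*X+b*20*Y),57] for a,b in((1,1),(1,-1),(-1,-1),(-1,1))])]
    k=sz[0]/(x1-x0);b=cv2.resize(im[y0:y1,x0:x1],sz,interpolation=cv2.INTER_CUBIC)
    for l in L: cv2.polylines(b,[((proj(c,l)-(x0,y0))*k).round().astype(int)],True,(0,0,255),1)
    o.append(b)
o[1]=cv2.copyMakeBorder(o[1],0,0,0,92,cv2.BORDER_CONSTANT)
cv2.imwrite("pics/f.png",np.vstack(o))
c,im=grab("top","pics/f_top.png");a=cv2.imread("pics/top0.png")
g0,g1=[cv2.cvtColor(i,cv2.COLOR_BGR2GRAY) for i in(a,im)]
for n,(u,v) in dict(collar=(267,145),slim=(306,115)).items():
    p=[]
    for g in(g0,g1):
        m=(g[v-14:v+15,u-14:u+15]<60);p.append(np.argwhere(m).mean(0)[::-1]+(u-14,v-14))
    print(n,p)
```

```text
[446.50111002 215.18279847 218.35966462] 0.6421026921810103 26.0667
collar [array([265.82683983, 144.19480519]), array([265.10176991, 144.39823009])]
slim [array([305.57446809, 115.25531915]), array([305.70833333, 114.95833333])]
```

View pics/f.png

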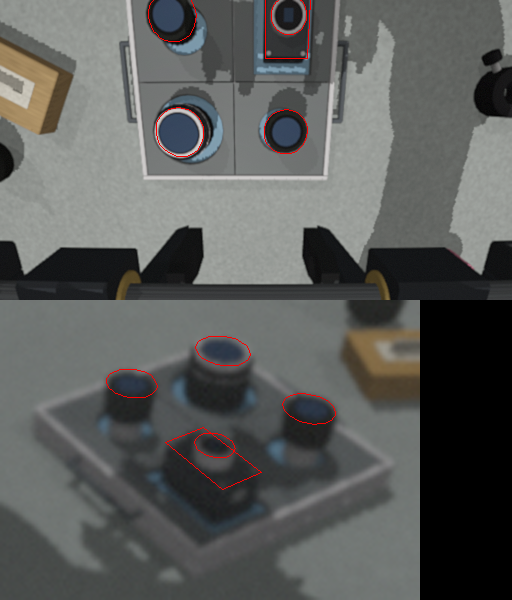

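The final view shows all four tops within 1–2 px of the outlines predicted for "fully down and upright". The collar and slim eyepiece moved less than 1 px in the top view. Handing in.

```bash
python3 -c "
from bench import *
s=sense();print(s['force'],s['time_s']);print(hand_in())"
```

```text
[ 0.34498375 -0.60900395  0.301697  ] 26.2167
the job is handed in; nothing more can be done
None
```

All four accessories are in the tray, and I handed the job in at about 26 s of robot time. `hand_in()` reports no verdict, so what follows is from my own checks.

- **Placed:** the two wide-cup eyepieces are in the small round pockets and the black supplementary lens is in the big round one. The camera is in the oblong pocket, mount up and parallel to it. Each was lowered to contact before it was released.
- **Last checks:** in the wrist and scene views, all four tops lie within about 1–2 px of the outlines for standing upright and fully down. The slim eyepiece and the collar moved less than 1 px (under about 3 mm) in the top view. The gripper was open, clear and unloaded.
- **One disagreement:** the second eyepiece met about 20 N roughly 3 mm above the expected floor. The top view also suggested it sat about 6 mm off centre in x and in y. The wrist view put it within about 3 mm of the pocket centre, and the scene view matched the fully-down outline, so I left it.

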